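Hold a bag clip open astride a recipe card

ROBOT

A 6-joint arm with a two-finger parallel gripper is mounted at the origin on a cart in front of the work surface, level with it; the furniture and walls round the work are solid. World frame = base frame: x ahead of the robot, y to its left, z up, the work surface at z = 0. Lengths are in mm, angles in rad, forces in N, time in s.
With the tool pointing down it reaches from about 300 to 850 mm from the base axis. Payload 5.4 kg.
Tool frame: the origin (TCP) lies midway between the tips of the shut fingers; the grasp point (between the pads) lies 19 mm behind it; z points along the fingers, y is the line along which they close (so a half turn about z gives the same grasp; the last joint's range is limited). The gripper opens to 85 mm and grips with 20 to 120 N. Pads are 22 mm wide; open, the fingers measure 114 mm over their backs; the gripper's body (76 mm by 85 mm) begins 54 mm behind the grasp point. The pads swing forward as they close: fully open they stand 13 mm farther back than shut.
Start: joints at [-1.488, 0.158, 1.597, -0, 1.386, -0.21], TCP at [165.941, -550.518, 205.499] pointing down, gripper open.
Joint ranges: [-2.91, 2.91], [-0.94, 2.29], [0.18, 2.7], [-1.29, 4.43], [0.17, 2.64], [-3, 3]. Speed limits (rad/s): [2.57, 2.57, 3.14, 3.14, 3.14, 3.14].

INTERFACE

Orientations are given as a unit quaternion [w, x, y, z].
In Python, from station import sensors, grab_frame, workorder gives the robot as it stands.
- The arm moves only by the tool carry_out, never from a script. Its argument "rows" is a list that holds one entry, the list of rows, each a list of 7 numbers: the shift along the tool's x, y, z in mm, then the turn, a rotation vector about the tool's x, y, z in degrees, then the finger opening in mm, from 0 to 85.4. A call has 1 to 8 rows; each row shifts and turns the commanded pose from where the row before left it, along the tool's axes as they then stand; what a row does not reach is not made up. A row lasts 1/8 s, in which the tool goes at most 62.5 mm and 10.7 degrees, less where a joint would pass 70% of its speed; a pose out of reach is approached as far as the arm can. A call with a gripper value outside its range is refused whole. The fingers move at their own pace and stop on an object; "squeeze" is the grip in N (left out, the last holds). Time passes only in rows, so rows that do not move let the fingers close. It gives the time, the measured TCP pose, the force, the opening and the grip force at its end, in the units of the state.
- sensors.get_obs(): the state, without advancing time (a new reading comes with each control period).
- grab_frame(name): name is "scene" or "side" or "wrist"; returns a dict with "frame" (480x640x3 uint8, red, green, blue), "fx", "fy", "cx", "cy" (pixels), "dist" ([k1, k2, p1, p2, k3] as OpenCV has them; the pictures are not rectified), "extrinsics" (4x4, takes a point from camera to world coordinates). Camera axes: x right, y down, z forward; pixel columns grow to the right and rows downward; lengths in mm; the calibration is good to about 2 mm. A picture is of the moment at which its call begins. There is no depth.
- workorder.hand_in(): hands the job in; it is judged then, once.
The state is a dict: "clock": time; "joints": joint angles; "qvel": joint speeds; "tau": joint torques, N m; "tool_pos": TCP position; "eef_rot": TCP orientation; "wrist_force": force on the tool from outside, world axes, zero at the start; "torque": the same for the moment, N m; "width": opening from 0.0 (shut) to 1.0 (fully open); "finger_force": force on a finger pad.
Only numpy, scipy, OpenCV 4.12 (cv2) and the standard library are available. Lean on these libraries where they do the work, as an engineer would, in place of code of your own. Each camera call takes 0.05 s, during which the arm holds its last target. There are 200 camera calls.

TASK

Pinch the handles of the red bag clip to open it and take it off its metal strip, then lower it over the green mark in the middle of the recipe card's top edge so that one jaw is in front of the card and the other behind it. Finish while still holding the clip there, pinched wide open with neither jaw nor anything else of it touching the card, so that I can slip a second sheet in: do not let go and do not let it snap shut. Do not push hard against the card or its holder on the way, and leave the other things on the worktop where they are.

Things in the scene. Friction and masses are not known exactly. Their poses are not given: they have to be found in the camera images.
- clip_grip (a point): where to pinch the red clip: midway between its two handles, 80 mm above the jaw tips. Handles reach from the pivot (50 mm above the tips) up to 96 mm; outer faces 45 mm apart at the top when parked, upright and about 24 mm apart when pinched to the stop. The point is fixed to the far half and tilts with it about the pivot (by up to 0.25 rad) as the clip opens.
- clip: red plastic bag clip like a wide clothes peg, about 65 g, upright, jaws down, handles up. 46 mm wide along its hinge (its y axis), 97 mm tall, opens along its x axis, z up. Origin midway between the jaw tips when parked; fixed to the far half, so it tilts like clip_grip. The spring coil closes the throat 44 mm above the tips.
- jaw_far (a point): inner face of the black rubber jaw pad (8 mm tall) on the clip's far half (+x side), 3 mm above the jaw tip, mid-width; moves with that half. The point midway between jaw_far and jaw_near is the middle of the clip's mouth at any opening.
- jaw_near (a point): the same point on the clip's near half (-x side). The jaw faces are 4 mm apart as parked and about 28 mm apart at the stop.
- clip_lever (a joint): opening angle between the clip's halves, rad: 0 parked on the 4 mm strip, -0.08 fully shut, 0.5 pinched to the stop. Sprung shut: pinching the handles takes about 5 N at first and 10 N at the stop.
- clip_rail: fixed stand that the clip is parked on: wooden foot 70x130x14 mm with an upright steel strip, 4 mm thick, 120 mm long along y, top edge 100 mm above the worktop. Origin: centre of the underside; x is the strip's normal. The clip sits astride it, jaw tips 44 mm below the strip's top, its x along the strip's normal, up to 30 mm from the strip's middle.
- rail_top (a point): middle of the top edge of the steel strip; axes as the stand's.
- card_stand: fixed wooden holder 56x118x28 mm with a stiff white recipe card upright in it: 3 mm thick, 104 mm wide along y, top edge 140 mm above the worktop, with a picture, grey lines and a green mark 22 mm wide in the middle of its top edge. Origin: centre of the underside; x is the card's normal.
- card_top (a point): middle of the card's top edge, at the green mark; axes as the holder's. Mind the fixed steel tap at the sink to the right: foot at x 0.43, y -0.45 m, about 290 mm tall above the worktop, spout and lever within 200 mm of the foot; pass over it or between it and the robot.
- garlic: a bulb of garlic, about 54 mm; a bystander, origin at the centre of its underside
- lemon: a yellow lemon, about 71x53x54 mm; a bystander, origin at the centre of its underside
- mug: a white mug with a brown band, 90x126x106 mm; a bystander, origin at the centre of its underside
- salt_box: a small upright blue and white carton, 40x58x86 mm; a bystander, origin at the centre of its underside
- spice_d: a small spice jar with a yellow cap, 43 mm across, 102 mm tall; a bystander, origin at the centre of its underside
- sink_plug: a black rubber sink plug, 48 mm across, 27 mm tall; a bystander, origin at the centre of its underside
Not all that is in view belongs to the job. What is shaped like the clip but purple is not meant.

How it is judged (in metres and radians):
On the way:
1. the clip is pinched open and lifted clear off the strip (value of joint clip_lever above 0.2 rad and z of each of jaw_near, jaw_far in the frame of rail_top above 0.005 m and contact force between the fingers and clip above 1 N), for 0.1 s.
At the end, for the whole second after the job is handed in: clip held by the fingers (over 2 N), still (under 30 mm/s), open over 0.3 rad; one jaw face 3 mm or more in front of the card's middle plane, the other as far behind, both 6 to 45 mm below its top edge and within 25 mm of its middle; clip and arm off card and holder (under 0.3 N) (value of joint clip_lever above 0.3 rad and ((x of jaw_near in the frame of card_stand below -0.003 m and x of jaw_far in the frame of card_stand above 0.003 m) or (x of jaw_far in the frame of card_stand below -0.003 m and x of jaw_near in the frame of card_stand above 0.003 m)) and z of jaw_near in the frame of card_top between -0.045 and -0.006 m and y of jaw_near in the frame of card_top between -0.025 and 0.025 m and z of jaw_far in the frame of card_top between -0.045 and -0.006 m and y of jaw_far in the frame of card_top between -0.025 and 0.025 m and contact force between the fingers and clip above 2 N and contact force between each of clip, the arm, the fingers and card_stand below 0.3 N and linear speed of clip below 0.03 m/s); the arm keeps its last pose, push and grip.
It fails at once if the clip or the arm pushes hard (over 12 N) against the card or its holder (contact force between any of clip, the arm, the fingers and card_stand above 12 N).
It fails at once if the clip is dropped onto the worktop (height (world z) of clip below 0.03 m).
It fails at once if a bystander is moved more than 30 mm (distance of any of garlic, lemon, mug, salt_box, spice_d, sink_plug from where it was at the start of the episode above 0.03 m).
It also fails if it takes over 45 s, if anything falls off the work surface, if the arm or the gripper's body presses on something with over 40 N, if the wrist force passes 120 N, or if a joint passes its speed limit or range.

## Working session

There is one attempt and no reset: what is moved stays moved. The work goes in short steps, Python scripts to look and compute and a tool call to move; the robot and the scene stay as the last step left them, time stands still between calls to the robot, and variables do not carry over. Pictures are saved under pics/ and viewed, at most 13 in all, crops included, and the job is handed in when it is done.

Besides the shell and the picture viewer there is one more tool, called after "Call:" in YAML: its name, and indented under it one key for each argument. carry_out: Moves the arm, as the interface text tells. Its arguments: {"type":"object","properties":{"rows":{"type":"array","items":{"type":"array","items":{"type":"array","items":{"type":"number"}}}},"squeeze":{"type":"number"}},"required":["rows"]}

```bash
mkdir -p pics; cat > h.py <<'E'
from station import sensors, grab_frame, workorder
import numpy as np, cv2
def save(name,fn):
    f=grab_frame(name); cv2.imwrite('pics/'+fn,f['frame'][:,:,::-1]); np.savez('pics/'+fn+'.npz',**f); return f
def K(f): return np.array([[f['fx'],0,f['cx']],[0,f['fy'],f['cy']],[0,0,1.]])
def ray(f,p):
    u=cv2.undistortPoints(np.array([[p]],float),K(f),np.array(f['dist'],float)).ravel()
    E=np.array(f['extrinsics']); d=E[:3,:3]@np.array([u[0],u[1],1]); return E[:3,3],d/np.linalg.norm(d)
def atz(f,p,z):
    o,d=ray(f,p); return o+d*(z-o[2])/d[2]
def tri(l):
    A=np.zeros((3,3));b=np.zeros(3)
    for f,p in l:
        o,d=ray(f,p);P=np.eye(3)-np.outer(d,d);A+=P;b+=P@o
    x=np.linalg.solve(A,b); return x,[np.linalg.norm((np.eye(3)-np.outer(ray(f,p)[1],ray(f,p)[1]))@(x-ray(f,p)[0])) for f,p in l]
def proj(f,X):
    E=np.linalg.inv(np.array(f['extrinsics'])); 
    return cv2.projectPoints(np.array(X,float).reshape(-1,1,3),cv2.Rodrigues(E[:3,:3])[0],E[:3,3],K(f),np.array(f['dist'],float))[0].reshape(-1,2)
def load(fn): return dict(np.load('pics/'+fn+'.npz'))
E
python3 -c "
from h import *
a=save('scene','a.png');b=save('side','b.png');save('wrist','w.png')
for f in(a,b):print(np.array(f['extrinsics']).round(2).tolist(),f['fx'])
print(sensors.get_obs())"
```

```text
[[1.0, 0.09, -0.04, 573.76], [0.1, -0.87, 0.48, -221.22], [0.01, -0.48, -0.87, 890.19], [0.0, 0.0, 0.0, 1.0]] 529.389532220057
[[0.99, -0.07, 0.08, 468.88], [-0.11, -0.63, 0.77, -507.17], [-0.0, -0.77, -0.64, 685.18], [0.0, 0.0, 0.0, 1.0]] 583.5572239331807
{'clock': 0.15, 'joints': array([-1.48809199e+00,  1.58881027e-01,  1.59794899e+00,  2.90205774e-06,
        1.38620584e+00, -2.10103212e-01]), 'qvel': array([-5.11699328e-04, -2.63983815e-03, -3.70291650e-03,  5.82981578e-05,
        1.64353395e-03,  1.11184925e-03]), 'tau': array([ 9.60955622e-04, -3.96379137e+01, -3.31784356e+01, -1.49215693e-04,
        5.48257798e-03, -4.87744288e-06]), 'tool_pos': array([ 165.90534072, -550.02150339,  204.75316479]), 'eef_rot': array([-7.20048354e-04,  9.89301878e-01,  1.45881026e-01,  4.73578973e-05]), 'wrist_force': array([-0.12519075,  1.76320612, -0.09446208]), 'torque': array([-0.03083353,  0.04090338, -0.00501869]), 'finger_force': 0.0, 'width': 1.0023435755804908}
```

View pics/a.png

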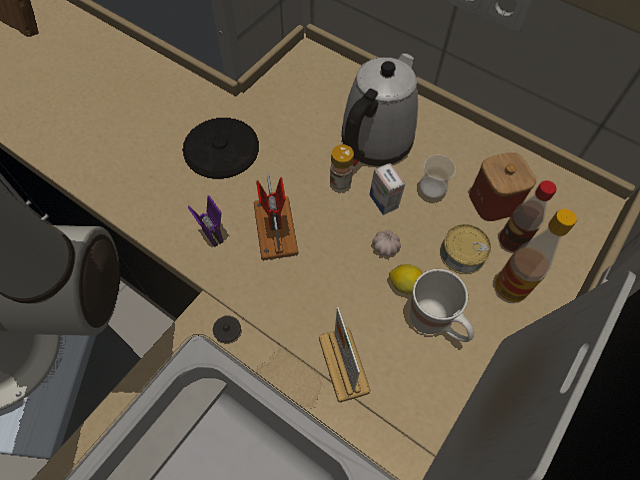

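View pics/b.png

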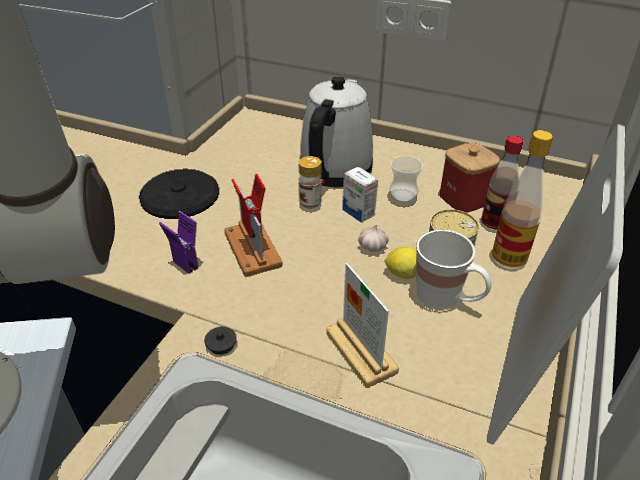

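The scene shows the red clip on its rail at scene (272,200) / side (250,210). The purple clip at scene (208,222) / side (182,243) is the decoy. The other red items, the canister and bottle caps, are not clip-shaped. The card is at scene (347,350) / side (366,315). Next I'll check both in a close crop.

```bash
python3 -c "
import cv2,numpy as np
a=cv2.imread('pics/a.png');b=cv2.imread('pics/b.png')
def c(i,x,y,w=100,h=75):return cv2.resize(i[y:y+h,x:x+w],(400,300),interpolation=cv2.INTER_CUBIC)
cv2.imwrite('pics/c.png',np.vstack([np.hstack([c(a,225,170,130,97.5.__int__()),c(b,205,172,140,105)]),np.hstack([c(a,280,300,140,105),c(b,300,260,168,126)])]))
"
```

```text
(no output)
```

View pics/c.png

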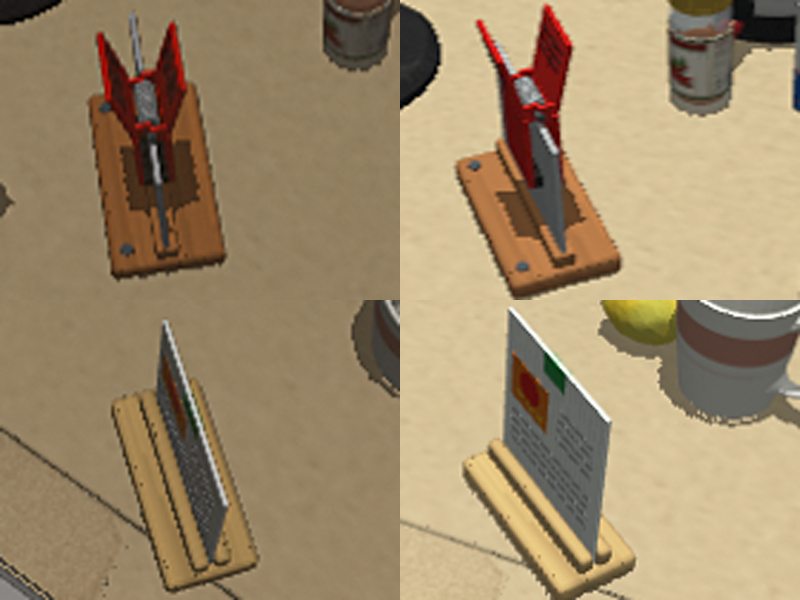

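Red clip confirmed: it sits astride the steel strip, handles up. The card's green mark is in the middle of its top edge, at about crop (190,410) and (555,370).

```bash
cat > m1.py <<'E'
from h import *
a=load('a.png');b=load('b.png')
s=3.077;t=2.857;r=2.381
ca=lambda x,y:(225+x/s-.3,170+y/3.093-.3); cb=lambda x,y:(205+(x-400)/t-.3,172+y/t-.3)
da=lambda x,y:(280+x/t-.3,300+(y-300)/t-.3); db=lambda x,y:(300+(x-400)/r-.3,260+(y-300)/r-.3)
if __name__=='__main__':
    for n,p,q in [('cardtopfar',da(166,322),db(512,310)),('cardtopnear',da(227,505),db(609,420)),
     ('stripnear',ca(155,138),cb(561,152)),('hL',ca(98,35),cb(479,22)),('hR back',ca(175,25),cb(546,7)),('hR front',ca(185,48),cb(573,38))]:
        x,e=tri([(a,p),(b,q)]);print(n,x.round(1),np.round(e,1))
    print('stripfar',atz(a,ca(132,15),100).round(1))
    for p in[(113,265),(222,255),(92,95)]:print('foot a',atz(a,ca(*p),14).round(1))
    for p in[(458,160),(515,285),(620,258)]:print('foot b',atz(b,cb(*p),14).round(1))
    print('green b',[atz(b,db(*p),140).round(1) for p in[(545,348),(566,373)]])
    print('cardfoot a',[atz(a,da(*p),20).round(0) for p in[(113,400),(163,588),(257,555)]])
    print([atz(f,p,50).round(0) for f,p in((a,(208,222)),(a,(342,160)),(a,(227,328)),(a,(440,300)),(a,(387,243)))])
E
python3 m1.py
```

```text
cardtopfar [577.4  83.8 139.7] [0.7 0.7]
cardtopnear [615.3 -11.6 142.9] [0.2 0.2]
stripnear [455.1 281.   66.6] [7.8 7.8]
hL [420.6 294.4 151.6] [0.9 0.9]
hR back [460.5 307.3 149.8] [0.4 0.4]
hR front [470.2 303.4 131.5] [4.4 4.4]
stripfar [426.8 347.2 100. ]
foot a [426.8 224.1  14. ]
foot a [491.6 237.7  14. ]
foot a [394.6 344.   14. ]
foot b [395.6 342.6  14. ]
foot b [430.  220.2  14. ]
foot b [493.2 236.9  14. ]
green b [array([591.6,  49.6, 140. ]), array([599.8,  28.6, 140. ])]
cardfoot a [array([550.,  79.,  20.]), array([589., -28.,  20.]), array([641.,  -4.,  20.])]
[array([324., 264.,  50.]), array([559., 434.,  50.]), array([397.,  65.,  50.]), array([751., 152.,  50.]), array([656., 255.,  50.])]
```

```bash
cat > m2.py <<'E'
from m1 import *
def wire(f,img,C,yaw,yc,cc,cyaw):
    def R(C,w,p): c,s=np.cos(w),np.sin(w); p=np.array(p,float); return np.c_[C[0]+c*p[:,0]-s*p[:,1],C[1]+s*p[:,0]+c*p[:,1],p[:,2]]
    def L(P,col): 
        q=(proj(f,P)*4+2).astype(int); cv2.polylines(img,[q.reshape(-1,1,2)],True,col,1)
    L(R(C,yaw,[(35,65,14),(-35,65,14),(-35,-65,14),(35,-65,14)]),(255,0,0))
    L(R(C,yaw,[(0,60,100),(0,-60,100),(0,-60,20),(0,60,20)]),(255,255,0))
    for s in(-1,1): L(R(C,yaw,[(s*22.5,yc-23,152),(s*22.5,yc+23,152),(s*10,yc+23,106),(s*10,yc-23,106)]),(0,255,0))
    L(R(cc,cyaw,[(0,52,140),(0,-52,140),(0,-52,28),(0,52,28)]),(255,0,255))
    L(R(cc,cyaw,[(28,59,20),(-28,59,20),(-28,-59,20),(28,-59,20)]),(255,0,0))
C=(443.7,290.3);o=[]
for f,n,(x,y),(u,v) in((a,'a',(225,160),(280,300)),(b,'b',(205,165),(310,260))):
    img=cv2.resize(cv2.imread(f'pics/{n}.png'),None,fx=4,fy=4,interpolation=cv2.INTER_CUBIC)
    wire(f,img,C,np.radians(15),-12,(596.2,37),np.radians(21.7))
    o.append(np.hstack([img[4*y:4*y+400,4*x:4*x+400],img[4*v:4*v+400,4*u:4*u+400]]))
cv2.imwrite('pics/d.png',cv2.resize(np.vstack(o),(600,600)))
E
python3 m2.py
```

```text
(no output)
```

View pics/d.png

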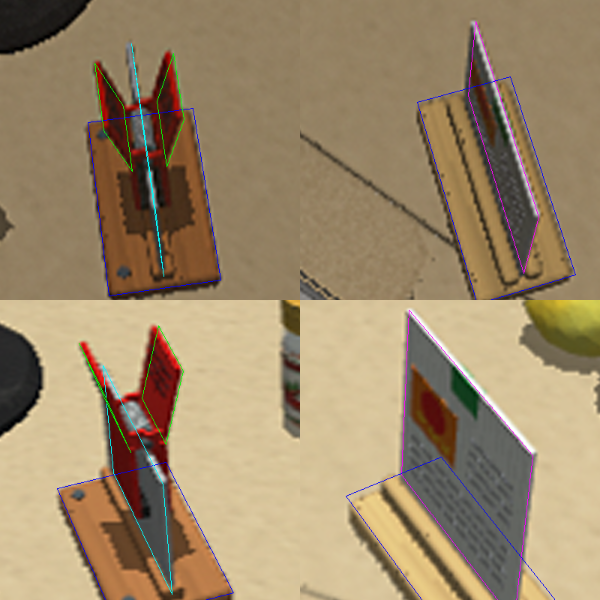

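The wireframe fit gives these poses:
- **Clip:** centre about (447, 279), yaw 15°
- **Card top:** about (596, 37, 140), yaw 21.7°

I'll move above the clip, keeping between the tap and the robot.

Call:
carry_out:
  rows:
    - [[0, -39, -31, 0, 0, 0, 85], [0, -39, -31, 0, 0, 0, 85], [0, -39, -31, 0, 0, 0, 85], [0, -39, -31, 0, 0, 0, 85], [43, -18, -4, 0, 0, 0, 85], [43, -18, -4, 0, 0, 0, 85], [43, -18, -4, 0, 0, 0, 85], [43, -18, -4, 0, 0, 0, 85]]

```text
clock: 1.15
tool_pos: [265.7, -281.4, 345.5]
eef_rot: [0.0, 0.989, 0.146, 0.0]
wrist_force: [0.7, -0.6, -0.2]
width: 0.995
finger_force: 0.0
```

Call:
carry_out:
  rows:
    - [[43, -18, -4, 0, 0, 0, 85], [33.5, -42, 4, 0, 0, 0, 85], [33.5, -42, 4, 0, 0, 0, 85], [33.5, -42, 4, 0, 0, 0, 85], [33.5, -42, 4, 0, 0, 0, 85], [33.5, -42, 4, 0, 0, 0, 85], [0, 0, 0, 0, 0, -10, 85], [0, 0, 0, 0, 0, -10, 85]]

```text
clock: 2.15
tool_pos: [400.4, -2.5, 329.1]
eef_rot: [-0.0, 0.948, 0.319, -0.0]
wrist_force: [-0.5, -0.2, 0.8]
width: 0.996
finger_force: 0.0
```

Call:
carry_out:
  rows:
    - [[0, 0, 0, 0, 0, -9.75, 85], [0, 0, 0, 0, 0, -9.75, 85], [0, 0, 0, 0, 0, -9.75, 85], [0, 0, 0, 0, 0, -9.75, 85], [0, 0, 0, 0, 0, -9.75, 85], [0, 0, 0, 0, 0, -9.75, 85], [0, 0, 0, 0, 0, -9.75, 85], [0, 0, 0, 0, 0, 0, 85]]

```text
clock: 3.15
tool_pos: [400.4, -3.5, 329.3]
eef_rot: [-0.0, 0.609, 0.793, -0.0]
wrist_force: [0.1, -0.2, 0.3]
width: 0.994
finger_force: 0.0
```

Call:
carry_out:
  rows:
    - [[43.5, 19.7, 13.2, 0, 0, 0, 85], [43.5, 19.7, 13.2, 0, 0, 0, 85], [43.5, 19.7, 13.2, 0, 0, 0, 85], [43.5, 19.7, 13.2, 0, 0, 0, 85], [43.5, 19.7, 13.2, 0, 0, 0, 85], [43.5, 19.7, 13.2, 0, 0, 0, 85], [0, 0, 0, 0, 0, 0, 85]]

```text
clock: 4.03
tool_pos: [445.8, 281.3, 248.2]
eef_rot: [-0.001, 0.608, 0.794, -0.001]
wrist_force: [-0.3, -1.4, -0.4]
width: 0.997
finger_force: 0.0
```

```bash
python3 -c "
from h import *
import m2
f=save('wrist','w2.png');o=sensors.get_obs();print(o['tool_pos'],o['eef_rot'],np.array(f['extrinsics']).round(2).tolist())
i=cv2.resize(cv2.imread('pics/w2.png'),None,fx=4,fy=4);m2.wire(f,i,(443.7,290.3),np.radians(15),-12,(596.2,37),np.radians(21.7))
cv2.imwrite('pics/w2o.png',cv2.resize(i,(800,600),interpolation=cv2.INTER_AREA))"
```

```text
[446.33171832 279.95507235 249.19536569] [-5.44450166e-04  6.08714550e-01  7.93388412e-01 -1.06184985e-03] [[0.97, 0.25, 0.07, 426.7], [0.26, -0.92, -0.29, 354.43], [-0.0, 0.3, -0.96, 417.47], [0.0, 0.0, 0.0, 1.0]]
```

View pics/w2o.png

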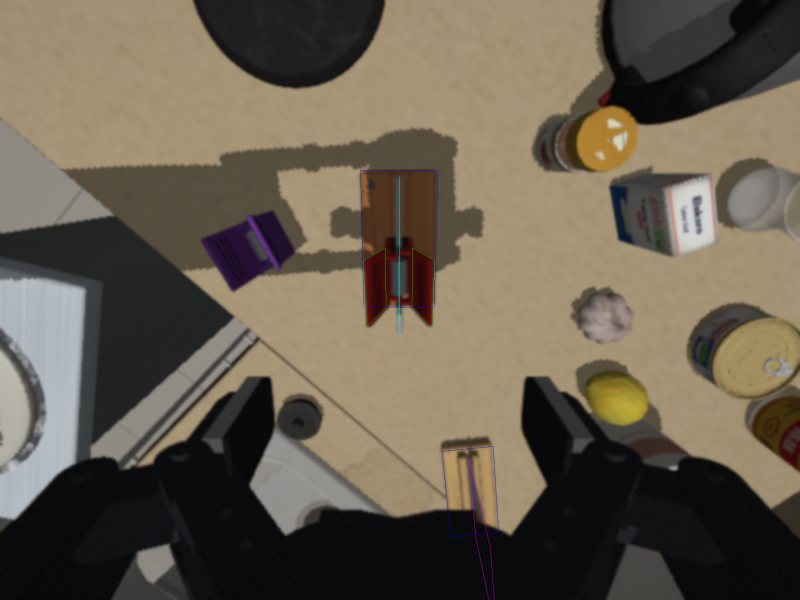

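The model overlay matches the clip at about (400,285) in the wrist view, and the fingers straddle it. Descending to pinch.

Call:
carry_out:
  rows:
    - [[-1, 0, 40, 0, 0, 0, 85], [0, 0, 40, 0, 0, 0, 85], [0, 0, 33, 0, 0, 0, 70], [0, 0, 20, 0, 0, 0, 60], [0, 0, 0, 0, 0, 0, 60]]
  squeeze: 40

```text
clock: 4.7
tool_pos: [446.3, 276.8, 116.2]
eef_rot: [-0.001, 0.61, 0.793, -0.001]
wrist_force: [0.1, 0.7, -0.6]
width: 0.704
finger_force: 0.0
```

Call:
carry_out:
  rows:
    - [[0, 0, 0, 0, 0, 0, 45], [0, 0, 0, 0, 0, 0, 38], [0, 0, 0, 0, 0, 0, 30], [0, 0, 0, 0, 0, 0, 22], [0, 0, 0, 0, 0, 0, 15], [0, 0, 0, 0, 0, 0, 15], [0, 0, 0, 0, 0, 0, 15]]

```text
clock: 5.58
tool_pos: [450.2, 279.0, 121.3]
eef_rot: [0.002, 0.609, 0.793, 0.003]
wrist_force: [0.0, -0.6, 11.4]
width: 0.23
finger_force: 40.7
```

```bash
python3 -c "
from h import *
a=save('scene','a3.png');b=save('side','b3.png')
c=lambda n,x,y:cv2.resize(cv2.imread(n)[y:y+150,x:x+100],(400,600),interpolation=cv2.INTER_CUBIC)
cv2.imwrite('pics/c3.png',np.hstack([c('pics/a3.png',225,130),c('pics/b3.png',205,130)]));print(sensors.get_obs()['tool_pos'])"
```

```text
[450.17347584 278.99112171 121.30517756]
```

View pics/c3.png

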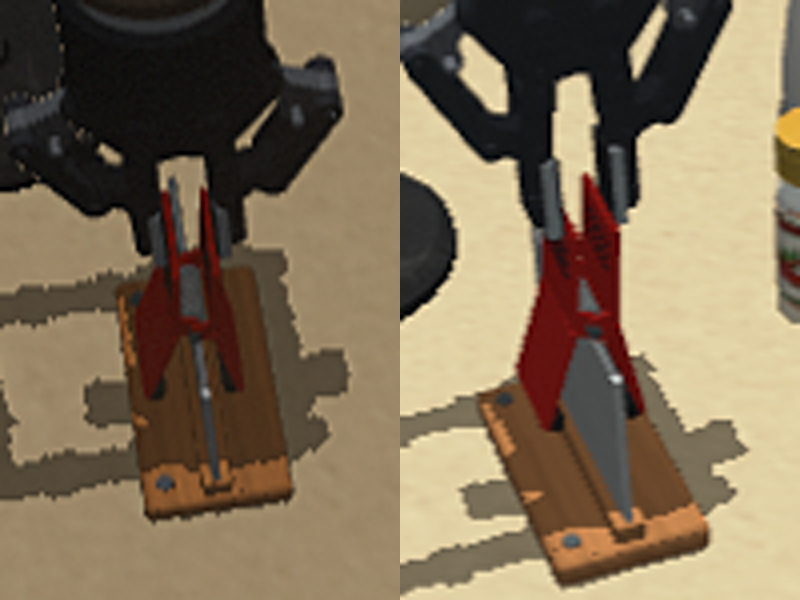

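The clip is pinched wide open, with its jaws symmetrical about the strip. Lifting.

Call:
carry_out:
  rows:
    - [[0, 0, -10, 0, 0, 0, 15], [0, 0, -15, 0, 0, 0, 15], [0, 0, -20, 0, 0, 0, 15], [0, 0, -25, 0, 0, 0, 15], [0, 0, -30, 0, 0, 0, 15], [0, 0, -30, 0, 0, 0, 15], [0, 0, 0, 0, 0, 0, 15], [0, 0, 0, 0, 0, 0, 15]]

```text
clock: 6.68
tool_pos: [446.8, 278.1, 246.5]
eef_rot: [-0.0, 0.609, 0.793, -0.001]
wrist_force: [0.6, -0.6, -1.0]
width: 0.229
finger_force: 39.0
```

```bash
python3 -c "
from h import *
a=save('scene','a4.png');b=save('side','b4.png')
c=lambda n,x,y:cv2.resize(cv2.imread(n)[y:y+150,x:x+100],(400,600),interpolation=cv2.INTER_CUBIC)
cv2.imwrite('pics/c4.png',np.hstack([c('pics/a4.png',225,80),c('pics/b4.png',205,80)]));print(sensors.get_obs()['tool_pos'])"
```

```text
[446.38906182 277.9149231  245.69802458]
```

View pics/c4.png

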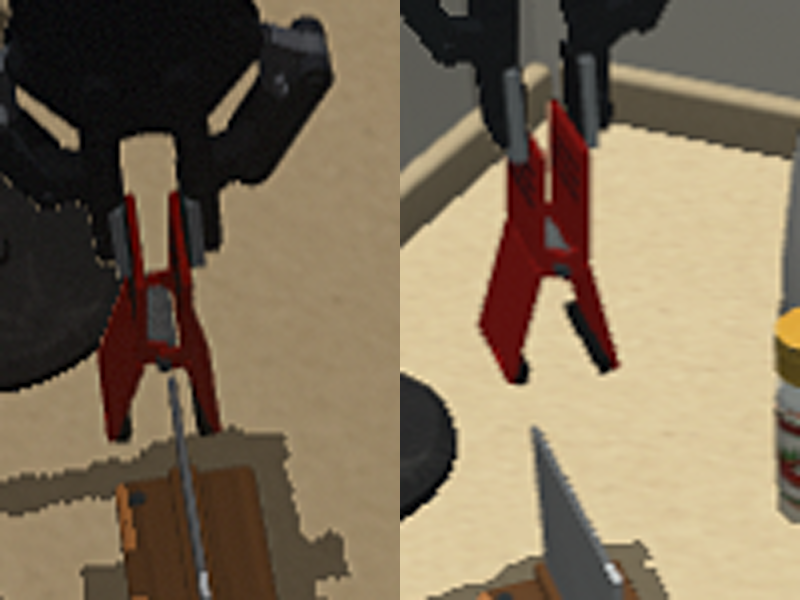

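The clip is off the strip and wide open. Jaw tips are at crop (120,438)/(210,432) in scene and (517,380)/(610,372) in side. I'll triangulate their offset from the TCP.

```bash
python3 -c "
from h import *
a=load('a4.png');b=load('b4.png');T=np.array([446.5,278,246])
R=np.array([[-.259,.966,0],[.966,.259,0],[0,0,-1]])
for p,q in(((120,439),(517,382)),((211,433),(611,373))):
    x,e=tri([(a,(225+p[0]/4-.4,80+p[1]/4-.4)),(b,(205+(q[0]-400)/4-.4,80+q[1]/4-.4))]);print(x.round(1),np.round(e,1),(R@(x-T)).round(1))
"
```

```text
[426.6 254.1 185.9] [0.3 0.3] [-18.  -25.4  60.1]
[462.3 264.1 180.9] [0.8 0.8] [-17.6  11.7  65.1]
```

Call:
carry_out:
  rows:
    - [[-20, 6.4, 0, 0, 0, 0, 15], [-39, 12.4, 0, 0, 0, 0, 15], [-43, 13.7, 0, 0, 0, 0, 15], [-43, 13.7, 0, 0, 0, 0, 15], [-43, 13.7, 0, 0, 0, 0, 15], [-43, 13.7, 0, 0, 0, 0, 15], [-25, 8, 0, 0, 0, 0, 15], [-15, 4.8, 0, 0, 0, 0, 15]]

```text
clock: 7.78
tool_pos: [601.0, 38.3, 246.4]
eef_rot: [-0.001, 0.609, 0.793, -0.0]
wrist_force: [0.2, 0.2, -0.3]
width: 0.227
finger_force: 39.0
```

Call:
carry_out:
  rows:
    - [[0, 0, 0, 0, 0, -3.4, 15], [0, 0, 0, 0, 0, -3.3, 15], [0, 0, 0, 0, 0, 0, 15], [0, 0, 0, 0, 0, 0, 15]]

```text
clock: 8.28
tool_pos: [600.8, 39.5, 247.2]
eef_rot: [-0.0, 0.561, 0.828, 0.0]
wrist_force: [0.1, -0.2, -0.2]
width: 0.224
finger_force: 39.0
```

```bash
python3 -c "
from h import *
a=save('scene','a5.png');b=save('side','b5.png');w=save('wrist','w5.png')
c=lambda n,x,y:cv2.resize(cv2.imread(n)[y:y+150,x:x+100],(400,600),interpolation=cv2.INTER_CUBIC)
T=sensors.get_obs()['tool_pos'];print(T);print([proj(f,T) for f in(a,b)])
cv2.imwrite('pics/c5.png',np.hstack([c('pics/a5.png',290,250),c('pics/b5.png',320,170)]))"
```

```text
[600.92554594  39.16509131 247.30639077]
[array([[356.62728894, 310.02547642]]), array([[373.87251357, 221.35974061]])]
```

View pics/c5.png

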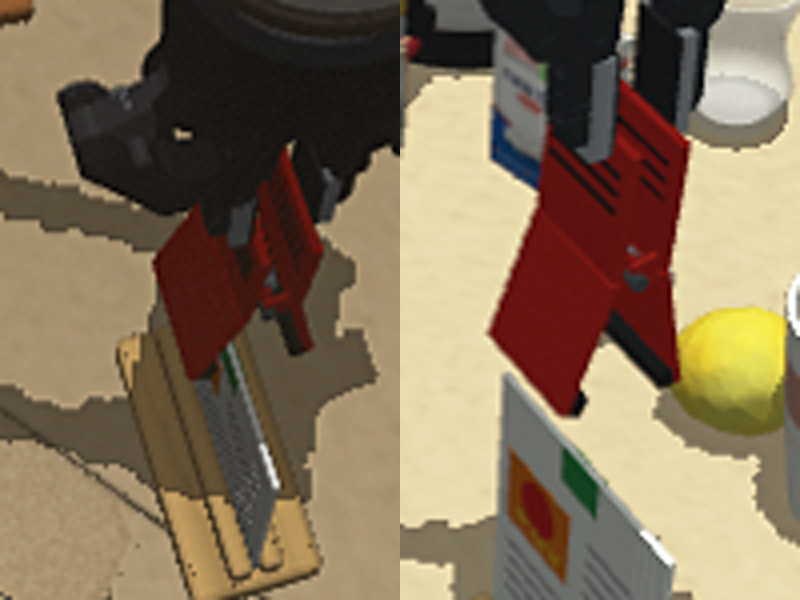

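View pics/w5.png

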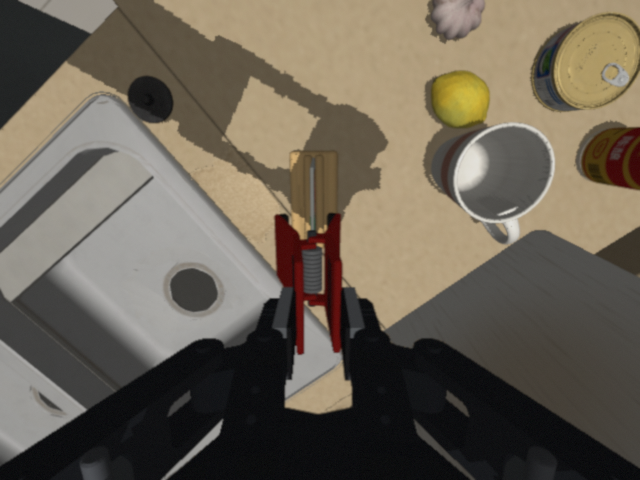

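The clip is above the card's green mark, with both jaws straddling the card in the wrist view (jaws at (281,215) and (335,215), card at x≈312). Checking lateral offsets numerically.

```bash
python3 -c "
from h import *
a=load('a5.png');b=load('b5.png');w=load('w5.png')
A=lambda x,y:(a,(290+x/4-.4,250+y/4-.4));B=lambda x,y:(b,(320+(x-400)/4-.4,170+y/4-.4));W=lambda x,y:(w,(x,y))
th=np.radians(21.7);C=np.array([596.2,37,140]);R=np.array([[np.cos(th),np.sin(th),0],[-np.sin(th),np.cos(th),0],[0,0,1]])
def sh(n,*l):
    x,e=tri(l);print(n,(R@(x-C)).round(1),np.round(e,1))
sh('L outer front',A(190,380),B(565,413));sh('L pad front',A(207,376),B(580,410))
sh('R outer front',A(310,352),B(679,380));sh('R pad front',A(298,354),B(668,384))
sh('L outer back',A(155,262),B(490,335),W(277,216))
sh('L outer back',A(155,262),B(490,335))
sh('card near',A(274,488),B(668,565))
sh('green L',A(222,345),B(563,447))
print('TCP',(R@(np.array([600.8,39.3,247.2])-C)))
M=lambda *p:C+R.T@np.array(p)
print('wrist proj card +y end, mid, outer tips',proj(w,[M(0,52,0),M(0,0,0),M(0,52,-112)]))
for z in(38,42): print([atz(w,p,140+z).round(1) for p in((277,216),(340,216))],[(R@(atz(w,p,140+z)-C)).round(1) for p in((277,216),(340,216))])
"
```

```text
L outer front [-24.9 -21.6  53.3] [1. 1.]
L pad front [-18.8 -21.1  51.5] [0.8 0.8]
R outer front [ 18.2 -21.5  48.3] [0.6 0.6]
R pad front [ 14.1 -21.1  48. ] [0.7 0.7]
L outer back [-23.7  23.8  49.8] [1.2 0.3 1.3]
L outer back [-24.1  24.5  49.2] [0.5 0.5]
card near [ -1.4 -51.9   1.8] [0.3 0.3]
green L [-5.7  2.8  8.8] [1.1 1.1]
TCP [  5.12442737   0.43616983 107.2       ]
wrist proj card +y end, mid, outer tips [[311.38514898 166.12423107]
 [311.74201804 229.28942143]
 [313.19134816 157.1665665 ]]
[array([566.3,  46.9, 178. ]), array([608.2,  63.6, 178. ])] [array([-24.1,  20.3,  38. ]), array([21. , 20.3, 38. ])]
[array([566.4,  48. , 182. ]), array([607.6,  64.4, 182. ])] [array([-23.6,  21.2,  42. ]), array([20.7, 21.2, 42. ])]
```

```bash
python3 -c "
import cv2
i=cv2.imread('pics/w5.png')[140:290,250:375];cv2.imwrite('pics/w5c.png',cv2.resize(i,(500,600),interpolation=cv2.INTER_CUBIC))"
```

```text
(no output)
```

View pics/w5c.png

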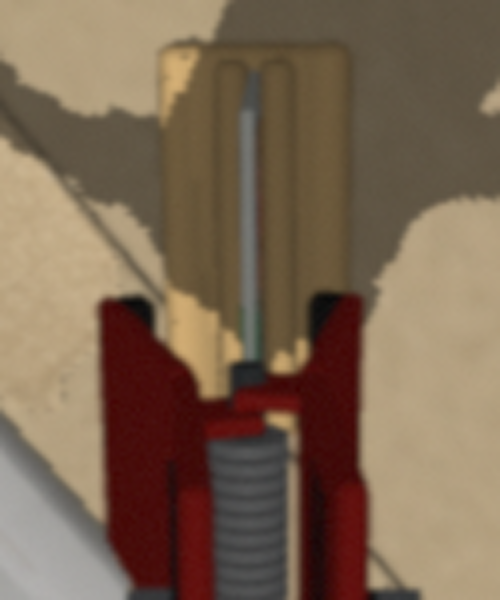

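Mouth is about 1.5–2 mm to the −x side of the card, with the tips about 48 mm above its edge. I'll correct by +1.5 mm and lower about 66 mm.

Call:
carry_out:
  rows:
    - [[0, 1.5, 5, 0, 0, 0, 15], [0, 0, 12, 0, 0, 0, 15], [0, 0, 12, 0, 0, 0, 15], [0, 0, 10, 0, 0, 0, 15], [0, 0, 9, 0, 0, 0, 15], [0, 0, 9, 0, 0, 0, 15], [0, 0, 9, 0, 0, 0, 15], [0, 0, 0, 0, 0, 0, 15]]

```text
clock: 9.43
tool_pos: [601.8, 39.5, 180.2]
eef_rot: [-0.001, 0.561, 0.828, -0.0]
wrist_force: [-0.2, -0.2, -1.1]
width: 0.225
finger_force: 39.0
```

```bash
python3 -c "
from h import *
a=save('scene','a6.png');b=save('side','b6.png');w=save('wrist','w6.png')
c=lambda n,x,y,W,H,o:cv2.resize(cv2.imread(n)[y:y+H,x:x+W],o,interpolation=cv2.INTER_CUBIC)
o=sensors.get_obs();print(o['tool_pos'],o['wrist_force'],o['finger_force'],o['width'])
cv2.imwrite('pics/c6.png',np.hstack([c('pics/a6.png',300,270,80,120,(400,600)),c('pics/b6.png',330,220,80,120,(400,600))]))"
```

```text
[602.72063998  39.42349591 181.7897562 ] [ 0.00341546 -0.10064389 -0.75989176] 39.03170867048175 0.22702474605190007
```

View pics/c6.png

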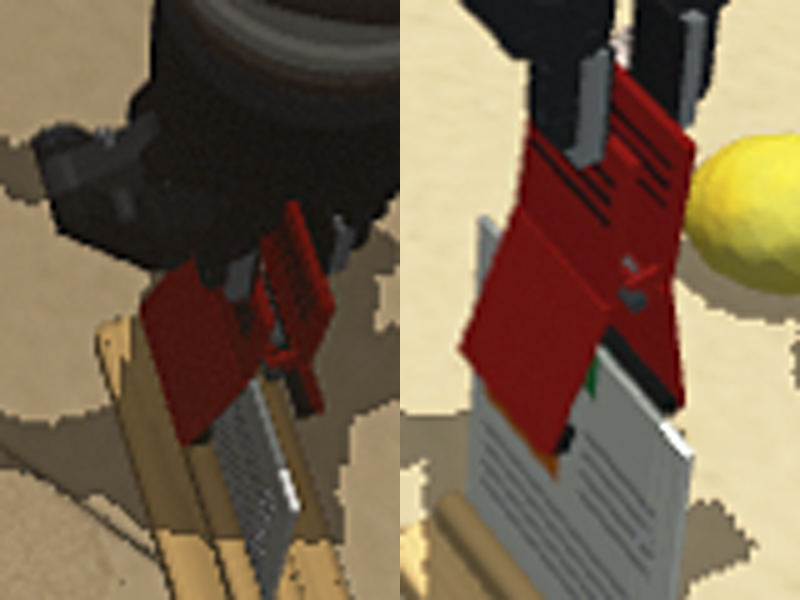

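```bash
python3 -c "
from h import *
a=load('a6.png');b=load('b6.png')
A=lambda x,y:(a,(300+x/5-.4,270+y/5-.4));B=lambda x,y:(b,(330+(x-400)/5-.4,220+y/5-.4))
th=np.radians(21.7);C=np.array([596.2,37,140]);R=np.array([[np.cos(th),np.sin(th),0],[-np.sin(th),np.cos(th),0],[0,0,1]])
def sh(n,*l):
    x,e=tri(l);print(n,(R@(x-C)).round(1),np.round(e,1))
sh('L outer front',A(183,446),B(553,464));sh('L pad front',A(205,440),B(568,450))
sh('L outer back',A(140,302),B(461,347))
sh('card near',A(296,508),B(690,457))
print('R at z',[(z,(R@(atz(*A(320,412),140+z)-C)).round(1)) for z in(-15,-18,-21)])
print('TCP',(R@(np.array([602.2,39.5,181])-C)))
"
```

```text
L outer front [-22.3 -20.7 -19.4] [2. 2.]
L pad front [-16.5 -20.6 -17.3] [1. 1.]
L outer back [-22.8  25.2 -16.3] [1.3 1.3]
card near [  0.2 -51.5   0.5] [0.6 0.6]
R at z [(-15, array([ 17.8, -21.9, -15. ])), (-18, array([ 18.3, -21.1, -18. ])), (-21, array([ 18.9, -20.2, -21. ]))]
TCP [ 6.49916232  0.10435089 41.        ]
```

The jaws straddle the card, tips about 17 mm below its edge, with no contact force. I'll nudge slightly for margin, let it settle, then hand in.

Call:
carry_out:
  rows:
    - [[0, 0.7, 1.5, 0, 0, 0, 15], [0, 0.8, 1.5, 0, 0, 0, 15], [0, 0, 0, 0, 0, 0, 15], [0, 0, 0, 0, 0, 0, 15], [0, 0, 0, 0, 0, 0, 15], [0, 0, 0, 0, 0, 0, 15]]

```text
clock: 10.32
tool_pos: [603.8, 40.0, 178.4]
eef_rot: [0.0, 0.561, 0.828, 0.0]
wrist_force: [-0.2, -0.6, -0.1]
width: 0.226
finger_force: 39.0
```

```bash
python3 -c "
from h import *
o=sensors.get_obs();print(o['tool_pos'],o['wrist_force'],o['finger_force'],o['width'])
print(workorder.hand_in())"
```

```text
[603.82847107  39.98797545 178.3719159 ] [-0.15327386 -0.577504   -0.06419478] 39.033532430130435 0.22592319334116495
the job is handed in; nothing more can be done
None
```

I handed the job in at about 10 s, with the red clip held pinched wide open astride the card at the green mark, its tips about 20 mm below the top edge; the sensors showed no contact with the card, but hand-in returned no verdict.

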